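# Take the moulded hood out of its mould and hang it to cool

### The arm

A 6-joint arm with a two-finger parallel gripper is mounted at the origin on the work surface. World frame = base frame: x ahead of the robot, y to its left, z up, the work surface at z = 0. Lengths are in m, angles in rad, forces in N, time in s.
With the tool pointing down it reaches from about 0.25 to 0.725 m from the base axis. Payload 4 kg.
Tool frame: the origin (TCP) lies at the very end of the fingers, on their centre line; the grasp point (between the pads) lies 19 mm behind it; z points along the fingers, y is the line along which they close (so a half turn about z gives the same grasp; the last joint's range is limited). The gripper opens to 85 mm and grips with 20 to 120 N. Pads are 22 mm wide; open, the fingers measure 114 mm over their backs; the gripper's body (76 mm by 85 mm) begins 54 mm behind the grasp point. The pads swing forward as they close: fully open they stand 13 mm farther back than shut.
Start: joints at [1.288, 0.241, 0.005, 1.335, 0, 1.571], TCP at [0.14, 0.48, 0.231] pointing down, gripper open.
Joint ranges: [-2.72, 2.72], [-1.05, 1.87], [-1.09, 1.28], [-1.99, 2.15], [-1.42, 1.44], [-3.14, 3.14]. Speed limits (rad/s): [2.79, 2.79, 3.14, 3.14, 3.14, 3.14].

### API

Orientations are given as a unit quaternion [x, y, z, w].
In Python, from workcell import * gives the robot as it stands. The module is installed in compiled form; this text tells all that it offers.
- The arm moves only by the tool send_rows, never from a script. Its argument "steps" is text: rows parted by semicolons, each of 7 numbers parted by spaces: the opening, from -1 (shut) to 1 (fully open), then the shift along the world's x, y, z in m, then the turn, a rotation vector about the world's x, y, z in rad. A call has exactly 5 rows; each row shifts and turns the commanded pose from where the row before left it; what a row does not reach is not made up. A row lasts 1/12 s, in which the tool goes at most 41.7 mm and 7.16 degrees, less where a joint would pass 70% of its speed; a pose out of reach is approached as far as the arm can. A call is refused whole if a number of a shift passes 0.0417 or a number of a turn 0.125, either way. A call with a gripper value outside its range is refused whole. The fingers move at their own pace and stop on an object; the grip force is fixed at half the most. Time passes only in rows, so rows that do not move let the fingers close, or fill a call up. It gives the time, the measured TCP pose, the force, the opening and the grip force at its end, in the units of the state.
- get_obs(): the state, without advancing time (a new reading comes with each control period).
- camera(name): name is "scene" or "top"; returns a dict with "frame" (384x512x3 uint8, red, green, blue), "range_z" (384x512 float32, m along the optical axis (not along the pixel's ray), 0 where there is no reading), "camera_matrix" (3x3 intrinsics, pixels), "extrinsics" (4x4, takes a point from world to camera coordinates). Camera axes: x right, y down, z forward; pixel columns grow to the right and rows downward; lengths in m; the calibration is good to about 2 mm. A picture is of the moment at which its call begins.
- job_done(): hands the job in; it is judged then, once.
The state is a dict: "clock": time; "joint_pos": joint angles; "joint_vel": joint speeds; "tau": joint torques, N m; "eef_pos": TCP position; "tool_rot": TCP orientation; "ft_force": force on the tool from outside, world axes, zero at the start; "ft_torque": the same for the moment, N m; "grip_width": finger opening in m; "grasp_force": force on a finger pad.
Only numpy, scipy, OpenCV 4.12 (cv2) and the standard library are available. Lean on these libraries where they do the work, as an engineer would, in place of code of your own. Each camera call takes 0.05 s, during which the arm holds its last target. There are 200 camera calls.

### The job

Lift the black moulded hood out of the open mould on the sloping stand and hang it by its handle on the hook of the cooling stand, so that it hangs there freely and nearly straight down once you let go. Do not drop the hood or set it down on the bench, and leave the other loose things on the bench where they are.

Things in the scene. Friction and masses are not known exactly. Their poses are not given: they have to be found in the camera images.
- hood: loose black moulded connector hood lying in the mould, 160 g, 133 mm high. Origin: centre of its underside; z up through handle and tab (square to the mould's face at the start), y along its long side and the handle's bar. Core 56 x 96 mm, z 0 to 20, sits in the cavity; flange 68 x 108 mm, z 20 to 26, plus 3 mm ribs. Same after a half turn about z.
- bail_mid (a point): middle of the underside of the hood's handle bar (hood 0, 0, 73 mm); axes as the hood. The fixed bail handle is 10 mm round bar in the hood's y-z plane: legs at y = +-46 mm, level bar at z 73 to 83 mm, straight over y = +-36 mm; the free opening under the bar is 44 mm high and 82 mm wide
- tab_grip (a point): grip point (hood 0, 0, 118 mm) in the flat sprue tab that stands on the middle of the handle's bar: 10 mm thick along the hood's x, 36 mm wide along y, from z 83 to 133 mm; axes as the hood
- mould: aluminium open lower mould, 140 x 150 x 40 mm, fixed on a dark steel stand, its face sloping 28 degrees: low edge at the mould's -x, high edge at +x. Origin: at bench level under the cavity's mouth, z vertical. Cavity 61 x 101 mm (long side along y), 22 mm deep, square to the face; the hood's flange rests on the face. Guide pins 12 mm across, 10 mm high at the face's corners.
- mould_mouth (a point): centre of the cavity's mouth, in the plane of the mould's face, 165 mm above the bench; axes as the mould body (z vertical). The outward direction of the cavity is (-0.469, 0, 0.883) in these axes
- hook_stand: fixed steel cooling stand: foot 130 x 120 x 12 mm, post 18 mm across ending 160 mm up, one hook at its top pointing to the stand's -x. Origin: at bench level on the post's axis, z up. Hook: flat bar 28 mm wide, 8 mm thick, level, its upper side 160 mm above the bench out to x = -100 mm, where it turns straight up to a lip, x -100 to -108 mm, top 173 mm.
- hook_seat (a point): on the hook's upper side, 62 mm out from the post's axis, 160 mm above the bench, where the handle is to hang; axes as the stand
- hook_tip (a point): middle of the top of the hook's upturned lip, 104 mm out from the post's axis, 173 mm above the bench; axes as the stand
- solder_spool: bystander: white spool, 58 mm across, 56 mm high, standing; origin under its centre
- connector_a: bystander: black round connector, 48 mm across, 51 mm high, standing; origin under its centre
- connector_b: bystander: as connector_a
- connector_c: bystander: as connector_a
- flux_bottle: bystander: white bottle, 52 mm across, 120 mm high, standing; origin under its centre
- screwdriver: bystander: screwdriver lying on the bench along its x
Not all that is in view belongs to the job. Leave any yellow look-alike of the hood alone. Leave any blue look-alike of the mould alone.

How it is judged:
By the outcome, as a careful person would: the job done as asked, in the order asked, and still so for the second after the job is handed in, with the robot touching nothing.
It also fails if it takes over 48 s, if anything falls off the work surface, if the arm or the gripper's body presses on something with over 40 N, if the wrist force passes 120 N, or if a joint passes its speed limit or range.

## Working session

There is one attempt and no reset: what is moved stays moved. The work goes in short steps, Python scripts to look and compute and a tool call to move; the robot and the scene stay as the last step left them, time stands still between calls to the robot, and variables do not carry over. Pictures are saved under pics/ and viewed, at most 10 in all, crops included, and the job is handed in when it is done.

Besides the shell and the picture viewer there is one more tool, called after ">>>" by a JSON object that holds its "name" and its "arguments". send_rows: Moves the arm, as the interface text tells. Its arguments: {"type":"object","properties":{"steps":{"type":"string"}},"required":["steps"]}

```bash
mkdir -p pics
cat > h.py <<'E'
from workcell import *
import numpy as np, cv2
def cam(n):
    c=camera(n); c={k:np.array(v) for k,v in c.items()}; return c
def pts(c):
    K=c['camera_matrix'];T=np.linalg.inv(c['extrinsics']);z=c['range_z']
    v,u=np.indices(z.shape)
    p=np.stack([(u-K[0,2])/K[0,0]*z,(v-K[1,2])/K[1,1]*z,z],-1)
    w=p@T[:3,:3].T+T[:3,3]; w[z<=0]=np.nan; return w
E
python3 - <<'E'
from h import *
for n in("scene","top"):
    c=cam(n);np.savez(n+".npz",**c);cv2.imwrite(f"pics/{n}0.png",c['frame'][:,:,::-1])
    print(n,c['camera_matrix'].round(1).tolist(),np.linalg.inv(c['extrinsics']).round(3).tolist())
o=get_obs();print(o)
E
```

```text
scene [[418.9, 0.0, 256.3], [0.0, 418.9, 188.3], [0.0, 0.0, 1.0]] [[0.879, 0.386, -0.281, 0.786], [0.477, -0.692, 0.542, -0.65], [0.015, -0.611, -0.792, 1.091], [0.0, 0.0, 0.0, 1.0]]
top [[370.6, 0.0, 260.0], [0.0, 370.6, 188.8], [0.0, 0.0, 1.0]] [[0.014, -0.989, 0.15, 0.255], [-1.0, -0.014, -0.003, 0.028], [0.005, -0.15, -0.989, 1.497], [0.0, 0.0, 0.0, 1.0]]
{'clock': 0.1, 'joint_pos': array([1.28799654e+00, 2.41393440e-01, 3.86110120e-03, 1.33520696e+00,
       1.15580751e-05, 1.57081554e+00]), 'joint_vel': array([-7.31838338e-05, -2.29627159e-04,  5.01757300e-03,  1.08931581e-03,
        1.50593537e-04, -1.77606980e-03]), 'tau': array([-2.14988368e-04, -3.73138583e+01,  2.53009397e+01,  1.08672353e-02,
       -1.88445722e-05, -1.72517002e-05]), 'eef_pos': array([0.13936077, 0.47959443, 0.23047494]), 'tool_rot': array([ 1.40938626e-01,  9.90017858e-01, -9.60974725e-04, -1.42622492e-04]), 'ft_force': array([-0.45025232, -0.59346321, -1.2084967 ]), 'ft_torque': array([0.01749901, 0.02183807, 0.0419752 ]), 'grasp_force': 0.0, 'grip_width': 0.08538828219588745}
```

View pics/scene0.png

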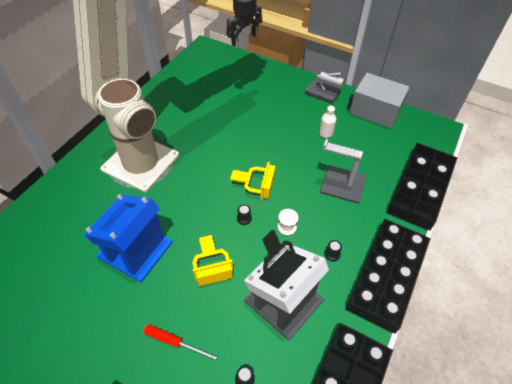

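View pics/top0.png

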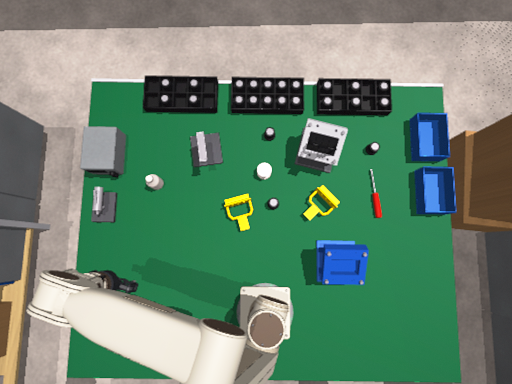

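The black hood lies in the grey mould at scene (287,275) / top (321,145); the blue mould at scene (130,235) and the yellow hoods at scene (258,180) and (212,262) are decoys. There are two possible hook stands: scene (343,170) / top (206,148), with a tall post and hook, and a small item at scene (325,87) / top (103,203). I'll check sizes and view enlarged crops.

```bash
cat > m1.py <<'E'
from h import *
S={n:dict(np.load(n+".npz")) for n in("scene","top")}
def crop(n,x0,y0,x1,y1,w,h): return cv2.resize(S[n]['frame'][y0:y1,x0:x1,::-1],(w,h),interpolation=cv2.INTER_CUBIC)
a=np.hstack([crop("scene",235,220,335,340,400,300*4//4),crop("scene",305,60,405,210,400,300)])
b=np.hstack([crop("top",280,105,370,185,400,300),crop("top",70,110,230,230,400,300)])
cv2.imwrite("pics/crop1.png",np.vstack([a,b]))
def show(n,name,x0,y0,x1,y1,lo,hi):
    P=pts(S[n])[y0:y1,x0:x1].reshape(-1,3);m=(P[:,2]>lo)&(P[:,2]<hi);P=P[m]
    if len(P)<5: print(n,name,len(P));return
    r=cv2.minAreaRect((P[:,:2]*1000).astype(np.float32)); print(n,name,len(P),'mean',P.mean(0).round(3),'zmax',P[:,2].max().round(3),'rect',np.round(r[0]),np.round(r[1]),round(r[2],1))
for n,bx in(("scene",(318,135,372,203)),("top",(185,125,228,172))):
    show(n,'hookfoot',*bx,.006,.03);show(n,'hooktop',*bx,.15,.2);show(n,'lip',*bx,.167,.2)
for n,bx in(("scene",(300,65,347,103)),("top",(85,180,120,225))):
    show(n,'small',*bx,.006,.4);show(n,'smalltop',*bx,.08,.4)
for n,bx in(("scene",(240,225,332,335)),("top",(290,110,355,180))):
    show(n,'mould',*bx,.006,.4);show(n,'high',*bx,.215,.4);show(n,'base',*bx,.006,.03)
    P=pts(S[n]); f=S[n]['frame'].astype(int).sum(-1)
    x0,y0,x1,y1=bx; Q=P[y0:y1,x0:x1].reshape(-1,3);g=f[y0:y1,x0:x1].ravel()
    Q=Q[(g>450)&(Q[:,2]>.11)]
    # plane by RANSAC-ish refine
    for k in range(15):
        c=np.median(Q,0) if k==0 else Q.mean(0); u,s,vt=np.linalg.svd(Q-c,full_matrices=False); nn=vt[2]*np.sign(vt[2][2]); d=(Q-c)@nn
        Q=Q[abs(d)<max(.004,2*d.std())]
    print(n,'face normal',nn.round(3),'yaw',np.degrees(np.arctan2(-nn[1],-nn[0])).round(1),'tilt',np.degrees(np.arccos(nn[2])).round(1),'c',c.round(3),len(Q))
E
python3 m1.py
```

```text
scene hookfoot 1114 mean [0.64  0.248 0.012] zmax 0.028 rect [624. 326.] [175. 305.] 22.4
scene hooktop 331 mean [0.613 0.242 0.16 ] zmax 0.176 rect [614. 245.] [116.  35.] 9.7
scene lip 22 mean [0.561 0.234 0.172] zmax 0.176 rect [563. 232.] [15. 38.] 37.4
top hookfoot 738 mean [0.642 0.24  0.012] zmax 0.03 rect [649. 249.] [196. 175.] 1.6
top hooktop 239 mean [0.613 0.241 0.161] zmax 0.178 rect [614. 242.] [118.  28.] 9.0
top lip 23 mean [0.567 0.235 0.172] zmax 0.178 rect [590. 245.] [74. 25.] 22.8
scene small 781 mean [0.409 0.642 0.04 ] zmax 0.116 rect [390. 685.] [163. 204.] 28.7
scene smalltop 172 mean [0.427 0.644 0.091] zmax 0.116 rect [425. 643.] [91. 37.] 0.2
top small 803 mean [0.401 0.638 0.039] zmax 0.116 rect [417. 655.] [175. 138.] 1.1
top smalltop 191 mean [0.425 0.643 0.091] zmax 0.116 rect [424. 644.] [32. 92.] 87.4
scene mould 5474 mean [ 0.652 -0.216  0.131] zmax 0.268 rect [ 629. -136.] [247. 338.] 27.5
scene high 396 mean [ 0.596 -0.196  0.24 ] zmax 0.268 rect [ 594. -193.] [83. 36.] 75.3
scene base 1238 mean [ 0.663 -0.212  0.011] zmax 0.03 rect [ 629. -135.] [247. 336.] 27.5
scene face normal [-0.454  0.111  0.884] yaw -13.7 tilt 27.8 c [ 0.65  -0.218  0.175] 1340
top mould 2285 mean [ 0.648 -0.208  0.127] zmax 0.271 rect [ 670. -232.] [291. 270.] 0.8
top high 99 mean [ 0.597 -0.195  0.241] zmax 0.271 rect [ 595. -196.] [84. 35.] 76.9
top base 589 mean [ 0.653 -0.211  0.012] zmax 0.03 rect [ 670. -232.] [291. 268.] 0.3
top face normal [-0.464  0.111  0.879] yaw -13.4 tilt 28.5 c [ 0.642 -0.21   0.17 ] 764
```

View pics/crop1.png

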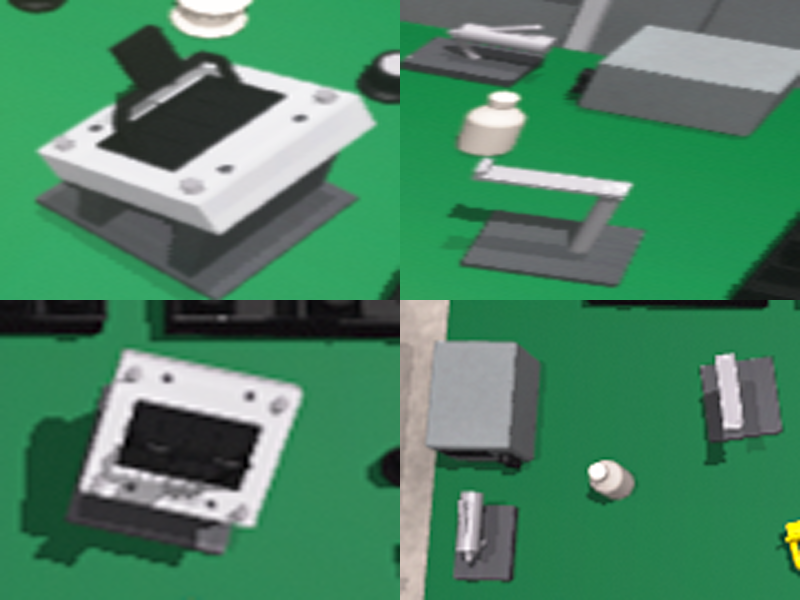

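The crops show the hood in the silver mould, with its handle and tab leaning towards the robot. The stand at scene (343,170) has a level bar with an upturned lip 160–173 mm high, so it is the hook stand. The other item is a toggle clamp only 116 mm high. Next I'll measure the tab and hook and compute the first waypoint.

```bash
cat > m2.py <<'E'
from m1 import S
from h import *
from scipy.spatial.transform import Rotation as R
yaw=np.radians(-13.5);t=np.radians(28)
B=(R.from_euler('z',yaw)*R.from_euler('y',-t)).as_matrix() # hood axes columns
print('hood z',B[:,2].round(3))
res=[]
for n,bx in(("scene",(240,225,332,335)),("top",(290,110,355,180))):
    x0,y0,x1,y1=bx;P=pts(S[n])[y0:y1,x0:x1].reshape(-1,3);g=S[n]['frame'][y0:y1,x0:x1].reshape(-1,3).astype(int).sum(-1)
    ok=~np.isnan(P[:,0]);P=P[ok];g=g[ok];Q=P@B
    f=Q[(g>450)&(P[:,2]>.12)];zf=np.median(f[:,2])
    face=Q[(abs(Q[:,2]-zf)<.006)]; # face extents
    fc=np.array([np.percentile(face[:,i],[1,99]) for i in(0,1)])
    tb=Q[(Q[:,2]-zf>.070)&(Q[:,2]-zf<.125)]; top=Q[(Q[:,2]-zf>.055)&(Q[:,2]-zf<.125)]
    print(n,'face lvl',zf.round(4),'ext',fc.round(3).tolist(),'ctr',fc.mean(1).round(4),'tab n',len(tb),'x',np.percentile(tb[:,0],[2,50,98]).round(4),'y',np.percentile(tb[:,1],[2,50,98]).round(4),'top above face',np.percentile(tb[:,2]-zf,98).round(4))
    c=np.array([np.percentile(tb[:,0],[2,98]).mean(),np.percentile(tb[:,1],[2,98]).mean(),zf+.098]);print(' tab_grip est',(B@c).round(4)); 
    m=B@np.r_[fc.mean(1),zf];print(' mouth est',m.round(4),'tab from mouth',(m+B[:,2]*.098).round(4))
for n,bx in(("scene",(318,135,372,203)),("top",(185,125,228,172))):
    x0,y0,x1,y1=bx;P=pts(S[n])[y0:y1,x0:x1].reshape(-1,3);P=P[(P[:,2]>.154)&(P[:,2]<.166)]
    c=P.mean(0);u,s,vt=np.linalg.svd((P-c)[:,:2],full_matrices=False);d=vt[0]*np.sign(vt[0][0]);pr=(P[:,:2])@d;la=P[:,:2]@[-d[1],d[0]]
    print(n,'hook yaw',np.degrees(np.arctan2(d[1],d[0])).round(2),'along',np.percentile(pr,[1,99]).round(4),'lat',np.percentile(la,[2,98]).round(4),'z',np.median(P[:,2]).round(4))
E
python3 m2.py | tail -12
```

```text
top high 99 mean [ 0.597 -0.195  0.241] zmax 0.271 rect [ 595. -196.] [84. 35.] 76.9
top base 589 mean [ 0.653 -0.211  0.012] zmax 0.03 rect [ 670. -232.] [291. 268.] 0.3
top face normal [-0.464  0.111  0.879] yaw -13.4 tilt 28.5 c [ 0.642 -0.21   0.17 ] 764
hood z [-0.457  0.11   0.883]
scene face lvl -0.1669 ext [[0.597, 0.735], [-0.124, 0.025]] ctr [ 0.6659 -0.0498] tab n 264 x [0.6571 0.6656 0.6685] y [-0.0668 -0.0516 -0.0323] top above face 0.1151
 tab_grip est [ 0.5889 -0.1924  0.2503]
 mouth est [ 0.6363 -0.204   0.1652] tab from mouth [ 0.5915 -0.1932  0.2518]
top face lvl -0.1662 ext [[0.597, 0.736], [-0.126, 0.022]] ctr [ 0.6665 -0.0517] tab n 54 x [0.6588 0.6674 0.6692] y [-0.0678 -0.0513 -0.0339] top above face 0.117
 tab_grip est [ 0.5893 -0.1938  0.2515]
 mouth est [ 0.636  -0.2059  0.1662] tab from mouth [ 0.5912 -0.1951  0.2527]
scene hook yaw 9.82 along [0.5922 0.7039] lat [0.1207 0.1504] z 0.1599
top hook yaw 9.75 along [0.5887 0.7042] lat [0.1206 0.1477] z 0.1603
```

Both views agree. The mouth is at z 0.165 and the tab top 115 mm above the face (113 expected). Tab_grip is about (0.591, -0.194, 0.2515), and the hook seat about (0.601, 0.241, 0.160) with the hook's yaw at 9.8°.

```bash
cat > go.py <<'E'
from h import *
from scipy.spatial.transform import Rotation as R
import sys
B=(R.from_euler('z',-13.5,degrees=True)*R.from_euler('y',-28,degrees=True)).as_matrix()
F=np.diag([-1,1,-1.])  # hood axes -> tool axes (tool y = hood x needs swap)
def tool(Bm): # tool z=-hood z, y=hood x, x=y*z
    z=-Bm[:,2];y=Bm[:,0];return np.stack([np.cross(y,z),y,z],1)
def delta(p,Rt):
    o=get_obs();Rc=R.from_quat(o['tool_rot']);rv=(R.from_matrix(Rt)*Rc.inv()).as_rotvec()
    print('clock',o['clock'].__round__(2),'pos',o['eef_pos'].round(4),'F',np.round(o['ft_force'],1),'w',round(o['grip_width'],4),'gf',round(o['grasp_force'],1))
    print('dp',(np.array(p)-o['eef_pos']).round(4),'rv',rv.round(4),'j',o['joint_pos'].round(2))
n=B[:,2];grasp=np.array([.591,-.194,.2515])-.019*n
H=R.from_euler('z',9.8,degrees=True).as_matrix()
E
python3 -c "
from go import *
delta(grasp+.09*n,tool(B))"
```

```text
clock 0.1 pos [0.1394 0.4796 0.2305] F [-0.5 -0.6 -1.2] w 0.0854 gf 0.0
dp [ 0.4192 -0.6658  0.0837] rv [ 0.2715 -0.4675 -1.4904] j [1.29 0.24 0.   1.34 0.   1.57]
```

>>> {"name": "send_rows", "arguments": {"steps": "1 0.021 -0.0333 0.010 0.0136 -0.0234 -0.0745;1 0.021 -0.0333 0.010 0.0136 -0.0234 -0.0745;1 0.021 -0.0333 0.010 0.0136 -0.0234 -0.0745;1 0.021 -0.0333 0.010 0.0136 -0.0234 -0.0745;1 0.021 -0.0333 0.010 0.0136 -0.0234 -0.0745"}}

```text
clock: 0.52
eef_pos: [0.2448, 0.3118, 0.2812]
tool_rot: [0.323, 0.944, 0.041, 0.053]
ft_force: [1.5, 0.4, 0.7]
grip_width: 0.0853
grasp_force: 0.0
```

>>> {"name": "send_rows", "arguments": {"steps": "1 0.021 -0.0333 0.007 0.0136 -0.0234 -0.0745;1 0.021 -0.0333 0.007 0.0136 -0.0234 -0.0745;1 0.021 -0.0333 0.007 0.0136 -0.0234 -0.0745;1 0.021 -0.0333 0.007 0.0136 -0.0234 -0.0745;1 0.021 -0.0333 0.007 0.0136 -0.0234 -0.0745"}}

```text
clock: 0.93
eef_pos: [0.3497, 0.1453, 0.3166]
tool_rot: [0.49, 0.861, 0.082, 0.104]
ft_force: [0.6, 1.0, -0.1]
grip_width: 0.0853
grasp_force: 0.0
```

>>> {"name": "send_rows", "arguments": {"steps": "1 0.021 -0.0333 0 0.0136 -0.0234 -0.0745;1 0.021 -0.0333 0 0.0136 -0.0234 -0.0745;1 0.021 -0.0333 0 0.0136 -0.0234 -0.0745;1 0.021 -0.0333 0 0.0136 -0.0234 -0.0745;1 0.021 -0.0333 0 0.0136 -0.0234 -0.0745"}}

```text
clock: 1.35
eef_pos: [0.4547, -0.0215, 0.3162]
tool_rot: [0.64, 0.744, 0.119, 0.151]
ft_force: [0.6, 2.2, -0.3]
grip_width: 0.0854
grasp_force: 0.0
```

>>> {"name": "send_rows", "arguments": {"steps": "1 0.021 -0.0333 0 0.0136 -0.0234 -0.0745;1 0.021 -0.0333 0 0.0136 -0.0234 -0.0745;1 0.021 -0.0333 0 0.0136 -0.0234 -0.0745;1 0.021 -0.0333 0 0.0136 -0.0234 -0.0745;1 0 0 0 0 0 0"}}

```text
clock: 1.77
eef_pos: [0.5403, -0.1574, 0.315]
tool_rot: [0.742, 0.629, 0.144, 0.184]
ft_force: [1.1, 0.5, 0.5]
grip_width: 0.0852
grasp_force: 0.0
```

```bash
python3 -c "
from go import *
delta(grasp+.09*n,tool(B))"
```

```text
clock 1.77 pos [ 0.5403 -0.1574  0.315 ] F [1.1 0.5 0.5] w 0.0852 gf 0.0
dp [ 0.0183 -0.0289 -0.0008] rv [ 0.0149 -0.0208 -0.067 ] j [-0.31 -0.02 -0.18  0.93  0.05  1.44]
```

Correct, then descend 60 of the 90 mm along -n.

>>> {"name": "send_rows", "arguments": {"steps": "1 0.0092 -0.0145 -0.0004 0.0075 -0.0104 -0.0335;1 0.0092 -0.0145 -0.0004 0.0075 -0.0104 -0.0335;1 0 0 0 0 0 0;1 0.0046 -0.0011 -0.0088 0 0 0;1 0.0046 -0.0011 -0.0088 0 0 0"}}

```text
clock: 2.18
eef_pos: [0.5666, -0.1835, 0.2979]
tool_rot: [0.759, 0.604, 0.151, 0.189]
ft_force: [0.4, -0.1, 0.4]
grip_width: 0.0852
grasp_force: 0.0
```

>>> {"name": "send_rows", "arguments": {"steps": "1 0.0046 -0.0011 -0.0088 0 0 0;1 0.0046 -0.0011 -0.0088 0 0 0;1 0 0 0 0 0 0;1 0 0 0 0 0 0;1 0 0 0 0 0 0"}}

```text
clock: 2.6
eef_pos: [0.5754, -0.1857, 0.2803]
tool_rot: [0.76, 0.604, 0.151, 0.189]
ft_force: [-0.1, -0.1, -0.5]
grip_width: 0.0851
grasp_force: 0.0
```

```bash
python3 -c "
from go import *
delta(grasp,tool(B))
A=[]
for k,b in(('scene',(235,190,335,310)),('top',(280,100,370,185))):
    f=cam(k)['frame'][b[1]:b[3],b[0]:b[2],::-1];A.append(cv2.resize(f,(400,450),interpolation=cv2.INTER_CUBIC))
cv2.imwrite('pics/pre.png',np.hstack(A))"
```

```text
clock 2.6 pos [ 0.5754 -0.1857  0.2803] F [-0.1 -0.1 -0.5] w 0.0851 gf 0.0
dp [ 0.0243 -0.0104 -0.0456] rv [-0.0009  0.     -0.0083] j [-0.34  0.07 -0.19  0.82  0.05  1.47]
```

View pics/pre.png

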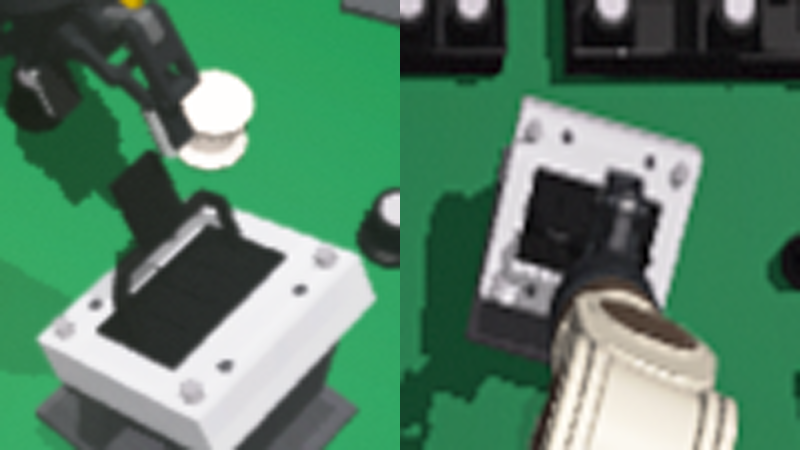

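The tab end at crop (150,170) lies between the open fingers. I'll go on down and close.

>>> {"name": "send_rows", "arguments": {"steps": "1 0.0041 -0.0038 -0.0076 0 0 -0.008;1 0.0041 -0.0024 -0.0076 0 0 0;1 0.0041 -0.001 -0.0076 0 0 0;1 0.0041 -0.001 -0.0076 0 0 0;1 0.0041 -0.001 -0.0076 0 0 0"}}

```text
clock: 3.12
eef_pos: [0.596, -0.1953, 0.2408]
tool_rot: [0.762, 0.601, 0.15, 0.189]
ft_force: [0.6, 0.3, -1.0]
grip_width: 0.0853
grasp_force: 0.0
```

>>> {"name": "send_rows", "arguments": {"steps": "1 0.0038 -0.001 -0.0076 0 0 0;1 0 0 0 0 0 0;-1 0 0 0 0 0 0;-1 0 0 0 0 0 0;-1 0 0 0 0 0 0"}}

```text
clock: 3.53
eef_pos: [0.5999, -0.1963, 0.2354]
tool_rot: [0.762, 0.601, 0.15, 0.19]
ft_force: [0.5, -1.5, 0.1]
grip_width: 0.0516
grasp_force: 0.0
```

>>> {"name": "send_rows", "arguments": {"steps": "-1 0 0 0 0 0 0;-1 0 0 0 0 0 0;-1 0 0 0 0 0 0;-1 0 0 0 0 0 0;-1 0 0 0 0 0 0"}}

```text
clock: 3.95
eef_pos: [0.5992, -0.196, 0.2343]
tool_rot: [0.762, 0.601, 0.15, 0.189]
ft_force: [0.2, 0.9, -1.6]
grip_width: 0.0094
grasp_force: 60.7
```

```bash
python3 -c "
from go import *
delta(grasp,tool(B))"
```

```text
clock 3.95 pos [ 0.5992 -0.196   0.2343] F [ 0.2  0.9 -1.6] w 0.0094 gf 60.7
dp [ 0.0005 -0.      0.0004] rv [-0.0012 -0.0009  0.0002] j [-0.34  0.15 -0.22  0.71  0.05  1.48]
```

Gripped with the width at 9.4 mm. Lift straight out along n.

>>> {"name": "send_rows", "arguments": {"steps": "-1 -0.0018 0.0004 0.0035 0 0 0;-1 -0.0018 0.0004 0.0035 0 0 0;-1 -0.0023 0.0006 0.0044 0 0 0;-1 -0.0023 0.0006 0.0044 0 0 0;-1 -0.0023 0.0006 0.0044 0 0 0"}}

```text
clock: 4.37
eef_pos: [0.5889, -0.1935, 0.2556]
tool_rot: [0.762, 0.601, 0.15, 0.19]
ft_force: [0.5, -0.1, -1.1]
grip_width: 0.0094
grasp_force: 60.7
```

>>> {"name": "send_rows", "arguments": {"steps": "-1 -0.0046 0.0011 0.0088 0 0 0;-1 -0.0046 0.0011 0.0088 0 0 0;-1 -0.0046 0.0011 0.0088 0 0 0;-1 -0.0069 0.0017 0.0132 0 0 0;-1 -0.0069 0.0017 0.0132 0 0 0"}}

```text
clock: 4.78
eef_pos: [0.5608, -0.1867, 0.3089]
tool_rot: [0.762, 0.601, 0.15, 0.19]
ft_force: [-0.3, 0.2, -1.2]
grip_width: 0.0091
grasp_force: 60.6
```

>>> {"name": "send_rows", "arguments": {"steps": "-1 -0.0092 0.0022 0.0177 0 0 0;-1 -0.0092 0.0022 0.0177 0 0 0;-1 -0.005 0.0011 0.0177 0 0 0;-1 0 0 0.01 0 0 0;-1 0 0 0 0 0 0"}}

```text
clock: 5.2
eef_pos: [0.539, -0.1818, 0.3761]
tool_rot: [0.761, 0.6, 0.152, 0.193]
ft_force: [1.0, 0.1, -1.2]
grip_width: 0.009
grasp_force: 60.7
```

```bash
cat > held.py <<'E'
from go import *
# black hood below the held tab: save view, measure hood pose relative to tool
def look(name,b1,b2):
    A=[]
    for k,b in(('scene',b1),('top',b2)):
        c=cam(k);np.savez(k+'_'+name+'.npz',**c);f=c['frame'][b[1]:b[3],b[0]:b[2],::-1];A.append(cv2.resize(f,(400,450),interpolation=cv2.INTER_CUBIC))
    cv2.imwrite('pics/'+name+'.png',np.hstack(A))
E
python3 -c "
from held import *
seat=np.array([.601,.241,.160]);g=45.5
delta(seat+[0,0,.160],tool(H))
look('lift',(205,130,325,265),(270,95,380,195))"
```

```text
clock 5.2 pos [ 0.539  -0.1818  0.3761] F [ 1.   0.1 -1.2] w 0.009 gf 60.7
dp [ 0.062   0.4228 -0.0561] rv [0.0163 0.4998 0.3984] j [-0.36 -0.03 -0.05  1.05  0.06  1.47]
```

View pics/lift.png

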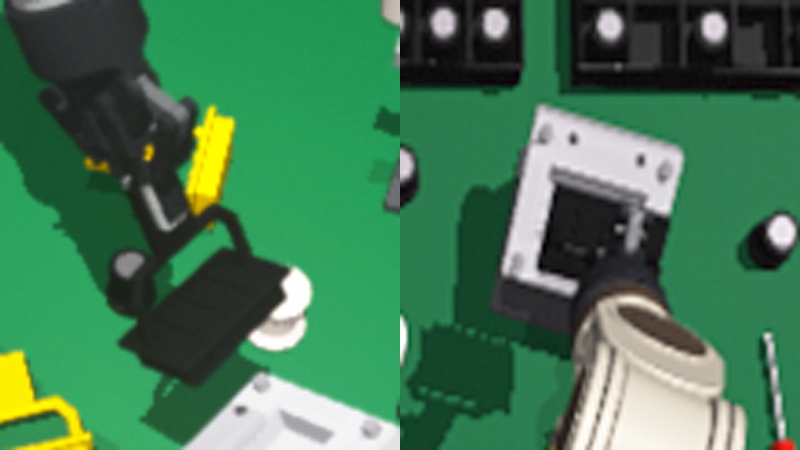

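The hood is out of the mould and held firmly. Carry it upright to a point before the hook tip.

>>> {"name": "send_rows", "arguments": {"steps": "-1 -0.001 0.0136 0 0.0005 0.0167 0.0133;-1 -0.0021 0.0271 0 0.0011 0.0333 0.0265;-1 -0.0021 0.0271 0 0.0011 0.0333 0.0265;-1 -0.0021 0.0271 -0.002 0.0011 0.0333 0.0265;-1 -0.0021 0.0271 -0.002 0.0011 0.0333 0.0265"}}

```text
clock: 5.72
eef_pos: [0.5279, -0.0583, 0.3655]
tool_rot: [0.735, 0.658, 0.104, 0.132]
ft_force: [0.8, 0.1, -1.1]
grip_width: 0.0091
grasp_force: 60.7
```

>>> {"name": "send_rows", "arguments": {"steps": "-1 -0.0021 0.0271 -0.004 0.0011 0.0333 0.0265;-1 -0.0021 0.0271 -0.004 0.0011 0.0333 0.0265;-1 -0.0021 0.0271 -0.004 0.0011 0.0333 0.0265;-1 -0.0021 0.0271 -0.004 0.0011 0.0333 0.0265;-1 -0.0021 0.0271 -0.004 0.0011 0.0333 0.0265"}}

```text
clock: 6.13
eef_pos: [0.5175, 0.0774, 0.3453]
tool_rot: [0.696, 0.713, 0.053, 0.068]
ft_force: [0.3, 0.1, -1.3]
grip_width: 0.0092
grasp_force: 60.7
```

>>> {"name": "send_rows", "arguments": {"steps": "-1 -0.0021 0.0271 -0.004 0.0011 0.0333 0.0265;-1 -0.0021 0.0271 -0.004 0.0011 0.0333 0.0265;-1 -0.0021 0.0271 -0.004 0.0011 0.0333 0.0265;-1 -0.0021 0.0271 -0.004 0.0011 0.0333 0.0265;-1 -0.0021 0.0271 -0.004 0.0011 0.0333 0.0265"}}

```text
clock: 6.55
eef_pos: [0.5072, 0.2129, 0.3253]
tool_rot: [0.649, 0.761, 0.001, 0.003]
ft_force: [-0.0, -1.2, -0.6]
grip_width: 0.0094
grasp_force: 60.7
```

>>> {"name": "send_rows", "arguments": {"steps": "-1 -0.001 0.0136 0 0.0005 0.0167 0.0133;-1 0 0 0 0 0 0;-1 0 0 0 0 0 0;-1 0 0 0 0 0 0;-1 0 0 0 0 0 0"}}

```text
clock: 6.97
eef_pos: [0.5066, 0.2243, 0.3268]
tool_rot: [0.645, 0.764, -0.003, -0.003]
ft_force: [0.4, -0.3, -1.0]
grip_width: 0.0091
grasp_force: 60.6
```

```bash
cat > m3.py <<'E'
from held import *
import sys
name=sys.argv[1]
look(name,(255,70,400,215),(150,100,270,220))
o=get_obs();p=o['eef_pos'];print('joints',o['joint_pos'].round(2))
for k in('scene','top'):
    c=dict(np.load(f'{k}_{name}.npz'));P=pts(c).reshape(-1,3);g=c['frame'].reshape(-1,3).astype(int)
    Q=(P-p)@H  # hood-like axes relative to TCP
    dark=(g.max(1)<90)&(abs(Q[:,0])<.06)&(abs(Q[:,1])<.075)
    fl=Q[dark&(Q[:,2]<-.06)&(Q[:,2]>-.11)]; bar=Q[dark&(Q[:,2]<-.012)&(Q[:,2]>-.030)&(abs(Q[:,0])<.03)]
    for nm,s in(('flange',fl),('bar',bar)):
        if len(s)>10:
            r=cv2.minAreaRect((s[:,:2]*1000).astype(np.float32));print(k,nm,len(s),'x',np.percentile(s[:,0],[2,98]).round(4),'y',np.percentile(s[:,1],[2,98]).round(4),'z',np.percentile(s[:,2],[2,50,98]).round(4),'rect',np.round(r[1]),round(r[2],1))
E
python3 -c "
from go import *
delta([.507,.225,.2105],tool(H))"; python3 m3.py pre2
```

```text
clock 6.97 pos [0.5066 0.2243 0.3268] F [ 0.4 -0.3 -1. ] w 0.0091 gf 60.6
dp [ 0.0004  0.0007 -0.1163] rv [ 0.0009 -0.0079  0.0024] j [0.42 0.34 0.39 1.63 0.   1.82]
joints [0.42 0.34 0.39 1.63 0.   1.82]
scene flange 595 x [-0.0337  0.0299] y [-0.0519  0.0517] z [-0.0937 -0.0724 -0.0667] rect [115.  68.] 90.0
scene bar 46 x [-0.0052  0.0041] y [-0.0472  0.0023] z [-0.029  -0.0177 -0.0138] rect [63. 10.] 86.5
top flange 78 x [-0.0303  0.0318] y [-0.0548 -0.0289] z [-0.0775 -0.0721 -0.0657] rect [68. 26.] 18.6
top bar 11 x [-0.0044  0.0026] y [-0.0502 -0.0391] z [-0.0294 -0.0239 -0.0145] rect [ 8. 10.] 38.4
```

View pics/pre2.png

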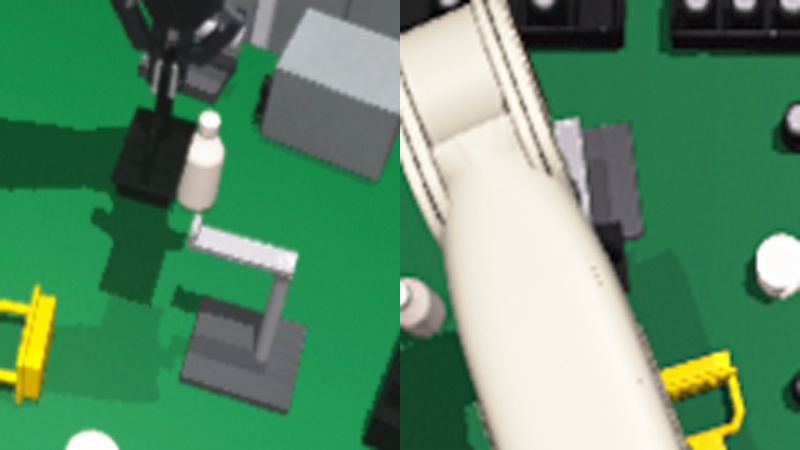

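The hood hangs straight in the grip, with its bar top 16 mm and flange top 72 mm below the TCP, as expected. Lower it to hook height in front of the tip.

>>> {"name": "send_rows", "arguments": {"steps": "-1 0.0004 0.0007 -0.01 0.0009 -0.0079 0.0024;-1 0 0 -0.018 0 0 0;-1 0 0 -0.02 0 0 0;-1 0 0 -0.02 0 0 0;-1 0 0 -0.02 0 0 0"}}

```text
clock: 7.48
eef_pos: [0.5072, 0.2252, 0.2387]
tool_rot: [0.644, 0.765, 0.001, 0.0]
ft_force: [0.2, 0.2, -1.2]
grip_width: 0.0093
grasp_force: 60.7
```

>>> {"name": "send_rows", "arguments": {"steps": "-1 0 0 -0.018 0 0 0;-1 0 0 -0.01 0 0 0;-1 0 0 0 0 0 0;-1 0 0 0 0 0 0;-1 0 0 0 0 0 0"}}

```text
clock: 7.9
eef_pos: [0.5079, 0.226, 0.2123]
tool_rot: [0.644, 0.765, 0.001, 0.0]
ft_force: [0.5, -0.6, -1.0]
grip_width: 0.0093
grasp_force: 60.6
```

```bash
python3 -c "
from go import *
delta([.601,.241,.2105],tool(H))
o=get_obs();from scipy.spatial.transform import Rotation as R
# hook points in current view relative to stand axis
c=cam('scene');P=pts(c)[135:203,318:372].reshape(-1,3);P=P[(P[:,2]>.166)&(P[:,2]<.178)];q=(P-[.601,.241,.16])@H
q=q[(q[:,0]<-.03)&(q[:,0]>-.055)];print(len(q),q.mean(0).round(4),np.percentile(q[:,2],95).round(4))"; python3 m3.py pre3
```

```text
clock 7.9 pos [0.5079 0.226  0.2123] F [ 0.5 -0.6 -1. ] w 0.0093 gf 60.6
dp [ 0.0931  0.015  -0.0018] rv [-0.0013  0.0023 -0.0008] j [0.42 0.36 0.12 1.33 0.   1.82]
22 [-0.0409  0.0003  0.0125] 0.0154
joints [0.42 0.36 0.12 1.33 0.   1.82]
scene flange 537 x [-0.0329  0.032 ] y [-0.0525  0.0523] z [-0.092  -0.0715 -0.0662] rect [ 68. 113.] 0.2
scene bar 43 x [-0.005   0.0045] y [-0.0471 -0.01  ] z [-0.0287 -0.018  -0.0128] rect [10. 47.] 0.3
top flange 73 x [-0.0316  0.0323] y [-0.0545 -0.0273] z [-0.0769 -0.0709 -0.0654] rect [72. 23.] 19.7
```

View pics/pre3.png

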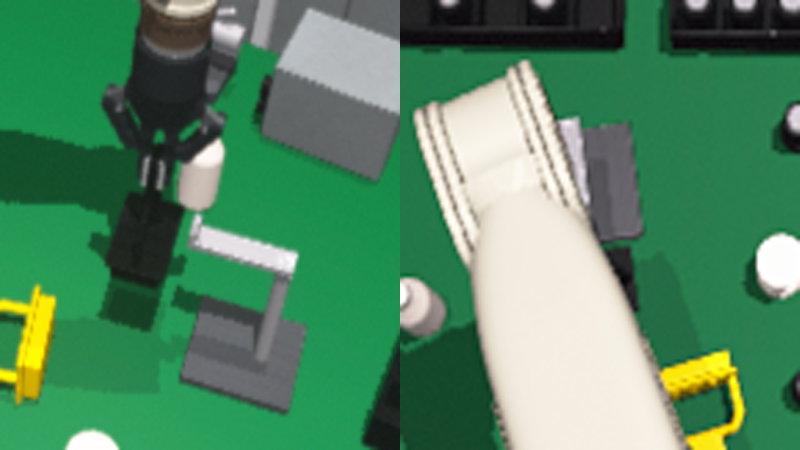

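The lip lies where expected: its top is at 0.1725, and the bar's underside is at about 0.185 with a window of 0.173–0.196. Slide it over the hook.

>>> {"name": "send_rows", "arguments": {"steps": "-1 0.0093 0.0015 -0.0015 0 0 0;-1 0.0093 0.0015 0 0 0 0;-1 0.0093 0.0015 0 0 0 0;-1 0.0093 0.0015 0 0 0 0;-1 0.0093 0.0015 0 0 0 0"}}

```text
clock: 8.47
eef_pos: [0.5549, 0.2337, 0.2096]
tool_rot: [0.644, 0.765, 0.001, 0.0]
ft_force: [-0.2, 0.4, -1.4]
grip_width: 0.0094
grasp_force: 60.7
```

>>> {"name": "send_rows", "arguments": {"steps": "-1 0.0093 0.0015 0 0 0 0;-1 0.0093 0.0015 0 0 0 0;-1 0.0093 0.0015 0 0 0 0;-1 0.0093 0.0015 0 0 0 0;-1 0.0093 0.0015 0 0 0 0"}}

```text
clock: 8.88
eef_pos: [0.6014, 0.2412, 0.2093]
tool_rot: [0.644, 0.765, 0.0, 0.0]
ft_force: [-0.6, 0.8, -1.6]
grip_width: 0.0092
grasp_force: 60.7
```

>>> {"name": "send_rows", "arguments": {"steps": "-1 0 0 0 0 0 0;-1 0 0 -0.006 0 0 0;-1 0 0 -0.006 0 0 0;-1 0 0 -0.005 0 0 0;-1 0 0 0 0 0 0"}}

```text
clock: 9.3
eef_pos: [0.5987, 0.2406, 0.1904]
tool_rot: [0.644, 0.765, -0.001, -0.001]
ft_force: [0.1, -0.8, -1.3]
grip_width: 0.0097
grasp_force: 60.6
```

```bash
python3 -c "
from go import *
delta([.601,.241,.186],tool(H))"
```

```text
clock 9.3 pos [0.5987 0.2406 0.1904] F [ 0.1 -0.8 -1.3] w 0.0097 gf 60.6
dp [ 0.0023  0.0004 -0.0044] rv [ 0.001  -0.0034 -0.0014] j [0.38 0.56 0.37 1.39 0.   1.78]
```

Lower it gently onto the hook.

>>> {"name": "send_rows", "arguments": {"steps": "-1 0.001 0 -0.001 0 -0.003 0;-1 0.001 0 -0.001 0 0 0;-1 0 0 -0.001 0 0 0;-1 0 0 0 0 0 0;-1 0 0 0 0 0 0"}}

```text
clock: 9.72
eef_pos: [0.6022, 0.241, 0.1895]
tool_rot: [0.644, 0.765, 0.001, 0.001]
ft_force: [0.2, 0.0, -1.6]
grip_width: 0.0095
grasp_force: 60.6
```

>>> {"name": "send_rows", "arguments": {"steps": "-1 0 0 -0.0005 0 0 0;-1 0 0 -0.0005 0 0 0;-1 0 0 0 0 0 0;-1 0 0 0 0 0 0;-1 0 0 0 0 0 0"}}

```text
clock: 10.13
eef_pos: [0.6021, 0.2409, 0.1883]
tool_rot: [0.644, 0.765, 0.001, 0.001]
ft_force: [-0.4, 0.0, -1.5]
grip_width: 0.0093
grasp_force: 60.6
```

>>> {"name": "send_rows", "arguments": {"steps": "-1 0 0 -0.0007 0 0 0;-1 0 0 -0.0007 0 0 0;-1 0 0 0 0 0 0;-1 0 0 0 0 0 0;-1 0 0 0 0 0 0"}}

```text
clock: 10.55
eef_pos: [0.6021, 0.2409, 0.1869]
tool_rot: [0.644, 0.765, 0.001, 0.001]
ft_force: [0.3, -0.2, -1.3]
grip_width: 0.0094
grasp_force: 60.6
```

>>> {"name": "send_rows", "arguments": {"steps": "-1 0 0 -0.0006 0 0 0;-1 0 0 -0.0006 0 0 0;-1 0 0 0 0 0 0;-1 0 0 0 0 0 0;-1 0 0 0 0 0 0"}}

```text
clock: 10.97
eef_pos: [0.6021, 0.2409, 0.1857]
tool_rot: [0.644, 0.765, 0.001, 0.001]
ft_force: [-0.2, -0.6, -1.6]
grip_width: 0.0092
grasp_force: 60.6
```

>>> {"name": "send_rows", "arguments": {"steps": "-1 0 0 -0.0005 0 0 0;-1 0 0 -0.0005 0 0 0;-1 0 0 0 0 0 0;-1 0 0 0 0 0 0;-1 0 0 0 0 0 0"}}

```text
clock: 11.38
eef_pos: [0.6022, 0.241, 0.1852]
tool_rot: [0.644, 0.765, 0.001, 0.001]
ft_force: [-1.7, -1.2, 1.3]
grip_width: 0.0092
grasp_force: 61.1
```

```bash
python3 m3.py seat; python3 -c "
from go import *
delta([.601,.241,.186],tool(H))"
```

```text
joints [ 0.38  0.56  0.36  1.37 -0.    1.78]
scene flange 426 x [-0.0332  0.0315] y [-0.0523  0.0239] z [-0.0948 -0.0721 -0.0662] rect [67. 84.] 0.5
scene bar 41 x [-0.0118  0.0044] y [-0.0458  0.0166] z [-0.0289 -0.0175 -0.0131] rect [65. 31.] 88.9
top flange 35 x [-0.0186  0.0325] y [-0.0551 -0.0379] z [-0.078  -0.0722 -0.0616] rect [62. 16.] 15.2
clock 11.48 pos [0.6022 0.241  0.1852] F [-0.8 -0.4  2.3] w 0.009 gf 61.2
dp [-0.0012  0.      0.0008] rv [-0.0005  0.0035 -0.0012] j [ 0.38  0.56  0.36  1.37 -0.    1.78]
```

View pics/seat.png

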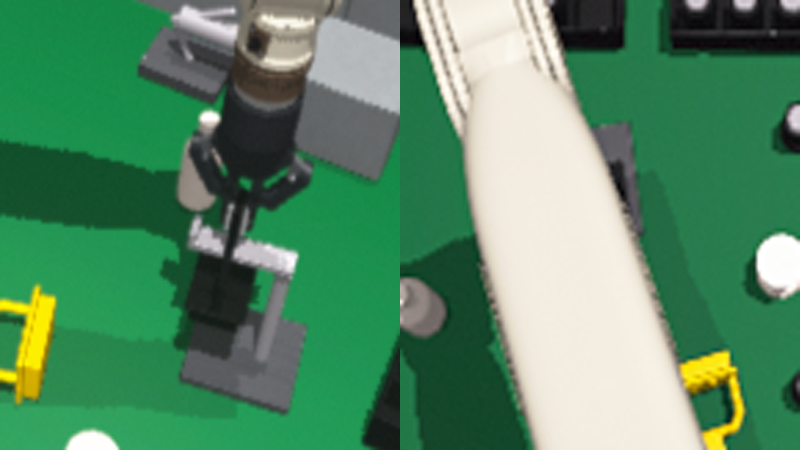

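Contact: the vertical force rose by about 3.5 N, and the picture shows the handle over the hook with the bar behind the lip. Release.

>>> {"name": "send_rows", "arguments": {"steps": "-0.6 0 0 0 0 0 0;-0.5 0 0 0 0 0 0;-0.4 0 0 0 0 0 0;-0.3 0 0 0 0 0 0;-0.3 0 0 0 0 0 0"}}

```text
clock: 11.9
eef_pos: [0.6021, 0.2409, 0.1845]
tool_rot: [0.644, 0.765, 0.001, 0.001]
ft_force: [-0.1, -0.3, -0.1]
grip_width: 0.0299
grasp_force: 0.0
```

>>> {"name": "send_rows", "arguments": {"steps": "-0.3 0 0 0 0 0 0;-0.3 0 0 0 0 0 0;-0.3 0 0 0 0 0 0;-0.3 0 0 0 0 0 0;-0.3 0 0 0 0 0 0"}}

```text
clock: 12.32
eef_pos: [0.6021, 0.2409, 0.1847]
tool_rot: [0.644, 0.765, 0.001, 0.001]
ft_force: [-0.2, -0.3, -0.0]
grip_width: 0.03
grasp_force: 0.0
```

>>> {"name": "send_rows", "arguments": {"steps": "-0.3 0 0 0.008 0 0 0;-0.3 0 0 0.01 0 0 0;-0.3 0 0 0.015 0 0 0;-0.3 0 0 0.02 0 0 0;-0.3 0 0 0.03 0 0 0"}}

```text
clock: 12.73
eef_pos: [0.6012, 0.2406, 0.2673]
tool_rot: [0.644, 0.765, -0.001, 0.0]
ft_force: [0.8, 0.1, -0.3]
grip_width: 0.03
grasp_force: 0.0
```

>>> {"name": "send_rows", "arguments": {"steps": "-0.3 0 0 0.03 0 0 0;-0.3 -0.02 0 0.03 0 0 0;-0.3 -0.04 0 0.02 0 0 0;-0.3 -0.04 0 0.01 0 0 0;-0.3 -0.04 0 0 0 0 0"}}

```text
clock: 13.15
eef_pos: [0.4648, 0.2413, 0.3604]
tool_rot: [0.644, 0.765, 0.005, 0.002]
ft_force: [-0.0, 0.4, 1.4]
grip_width: 0.0301
grasp_force: 0.0
```

>>> {"name": "send_rows", "arguments": {"steps": "-0.3 -0.04 0 0 0 0 0;-0.3 -0.04 0 0 0 0 0;-0.3 0 0 0 0 0 0;-0.3 0 0 0 0 0 0;-0.3 0 0 0 0 0 0"}}

```text
clock: 13.57
eef_pos: [0.3853, 0.2413, 0.3579]
tool_rot: [0.643, 0.765, 0.003, 0.002]
ft_force: [0.3, -0.6, 0.3]
grip_width: 0.0299
grasp_force: 0.0
```

```bash
python3 -c "
from held import *
look('end',(290,90,410,225),(150,100,270,220))
for k in('scene','top'):
    c=dict(np.load(f'{k}_end.npz'));P=pts(c).reshape(-1,3);g=c['frame'].reshape(-1,3).astype(int)
    q=(P-[.601,.241,.16])@H;d=(g.max(1)<90)&(abs(q[:,0])<.06)&(abs(q[:,1])<.075)
    for nm,lo,hi in(('tab',.015,.07),('flange',-.055,-.03)):
        s=q[d&(q[:,2]>lo)&(q[:,2]<hi)]
        if len(s)>5:
            A=np.c_[s[:,:2],np.ones(len(s))];print(k,nm,len(s),'x',np.percentile(s[:,0],[2,98]).round(4),'y',np.percentile(s[:,1],[2,98]).round(4),'z',np.percentile(s[:,2],[2,98]).round(4),'slope',np.linalg.lstsq(A,s[:,2],rcond=None)[0][:2].round(3))
"
```

```text
scene tab 65 x [-0.0037  0.0057] y [-0.0181  0.0178] z [0.0172 0.0623] slope [0.352 0.716]
scene flange 386 x [-0.0322  0.0326] y [-0.0525  0.0239] z [-0.0508 -0.0387] slope [ 0.003 -0.002]
top tab 61 x [-0.005   0.0044] y [-0.0192  0.0166] z [0.0173 0.0652] slope [1.962 0.05 ]
top flange 272 x [-0.0324  0.0324] y [-0.054   0.0497] z [-0.0526 -0.0386] slope [-0.     0.005]
```

View pics/end.png

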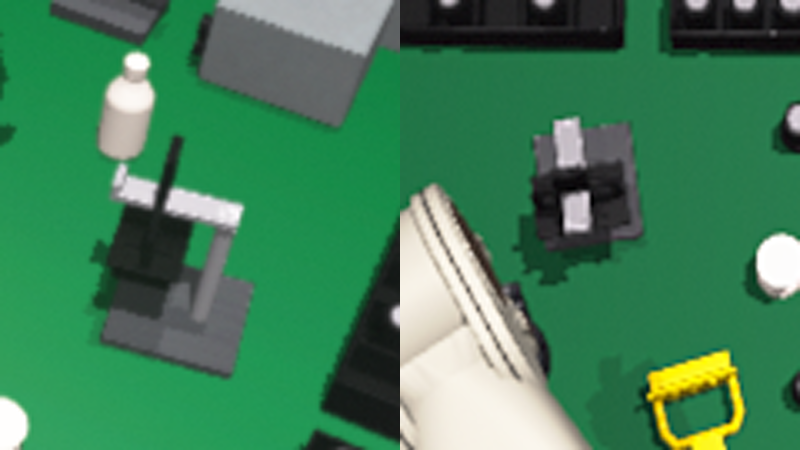

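The hood hangs at the seat with its flange level (slope under 0.5%), and the gripper is well clear. Handing in.

```bash
python3 -c "
from workcell import *
print(job_done())"
```

```text
the job is handed in; nothing more can be done
None
```

The black hood now hangs freely and level by its handle at the hook seat, with the gripper clear of it, and I handed the job in at about 14 s; no verdict was returned.

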